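# Set the sealed reference cell in the kitchen photometer's light path

## Robot

A 7-joint arm with a two-finger parallel gripper is mounted at the origin on the work surface. World frame = base frame: x ahead of the robot, y to its left, z up, the work surface at z = 0. Lengths are in m, angles in rad, forces in N, time in s.
With the tool pointing down it reaches from about 0.425 to 0.925 m from the base axis. Payload 6.8 kg.
Tool frame: the origin (TCP) lies at the very end of the fingers, on their centre line; the grasp point (between the pads) lies 19 mm behind it; z points along the fingers, y is the line along which they close (so a half turn about z gives the same grasp; the last joint's range is limited). The gripper opens to 85 mm and grips with 20 to 120 N. Pads are 22 mm wide; open, the fingers measure 114 mm over their backs; the gripper's body (76 mm by 85 mm) begins 54 mm behind the grasp point. The pads swing forward as they close: fully open they stand 13 mm farther back than shut.
Start: joints at [-1.374, 0.477, 0.022, 1.555, -0.011, 1.109, -0.083], TCP at [0.203, 0.644, 0.231] pointing down, gripper open.
Joint ranges: [-2.96, 2.96], [-0.34, 2.1], [-1.41, 1.46], [0.24, 2.44], [-1.37, 4.51], [0.17, 1.92], [-2.96, 2.96]. Speed limits (rad/s): [2.39, 2.39, 3.14, 3.14, 3.14, 3.14, 3.14].

## Interface

Orientations are given as a rotation vector (axis times angle).
In Python, from bench import monitor, optics, r gives the robot as it stands.
- The arm moves only by the shell command python3 -m crank 'ROWS' [OPENING] [FORCE]. ROWS is JSON, a list of rows, each a list of 2 entries, a list of its own where there are three numbers: the shift along the tool's x, y, z in cm, then the turn, a rotation vector about the tool's x, y, z in rad. A call has 1 to 5 rows; each row shifts and turns the commanded pose from where the row before left it, along the tool's axes as they then stand; what a row does not reach is not made up. A row lasts 1/10 s, in which the tool goes at most 50 mm and 8.59 degrees, less where a joint would pass 70% of its speed; a pose out of reach is approached as far as the arm can. A call is refused whole if a number of a shift passes 5 or a number of a turn 0.15, either way. A call with a gripper value outside its range is refused whole. OPENING is the finger opening in cm, from 0 to 8.54, set as the call begins (- or left out, the last holds). The fingers move at their own pace and stop on an object; FORCE is the grip in N (left out, the last holds). Time passes only in rows, so rows that do not move let the fingers close. It gives the time, the measured TCP pose, the force, the opening and the grip force at its end, in the units of the state.
- monitor.get_obs(): the state, without advancing time (a new reading comes with each control period).
- optics.grab_frame(name): name is "scene" or "top" or "wrist"; returns (picture, depth): 480x640x3 uint8, red, green, blue; 480x640 float32, m along the optical axis (not along the pixel's ray), 0 where there is no reading.
- optics.camera_model(name): a dict with "vertical_fov" (degrees; the focal length in pixels is half the picture's height over the tangent of half this angle, whatever the lens; pixels are square), "cx", "cy" (the principal point, pixels), "R" (3x3) and "t" (3): a world point X has camera coordinates R X + t; the wrist camera has in their place "hand_eye" (4x4, takes a point from camera to tool coordinates, whose origin is the TCP and whose axes are the flange's). Camera axes: x right, y down, z forward; pixel columns grow to the right and rows downward; lengths in m; the calibration is good to about 2 mm. The wrist camera is an equidistant fisheye: a pixel r from the principal point sees the ray r / f radians off the axis. A picture is of the moment at which its call begins: read the wrist's pose just before it. camera_model takes no time and is no camera call.
- r.hand_in(): hands the job in; it is judged then, once.
The state is a dict: "clock": time; "joints": joint angles; "qvel": joint speeds; "tau": joint torques, N m; "tcp_pos": TCP position; "orientation": TCP orientation; "contact_force": force on the tool from outside, world axes, zero at the start; "moment": the same for the moment, N m; "grip_width": finger opening in m; "gripper_force": force on a finger pad.
Only numpy, scipy, OpenCV 4.12 (cv2) and the standard library are available. Lean on these libraries where they do the work, as an engineer would, in place of code of your own. Each camera call takes 0.05 s, during which the arm holds its last target. There are 200 camera calls.

## Task

Take the sealed amber reference cell from the green tray, holding it only by its two frosted sides and never by the clear faces, and set it upright in the water photometer's square well so that its clear faces look along the light path, which the orange line marks. The cell holder's position is adjustable, so feel for the well, and push the snug, spring-held cell fully home gently, without forcing the glass. Then put the white light cap over it, down flat on the holder, let go, and leave the glass lid, sealing ring and wrench where they lie.

Things in the scene. Friction and masses are not known exactly. Their poses are not given: they have to be found in the camera images.
- meter: Water photometer, fixed: white housing 180 mm (x) x 110 mm (y), flat top 61 mm above the counter with display and keys on the -x part. Origin at the centre of its underside, z up. The light path crosses the well along the meter's y axis, shown from above by an orange line on both sides of the well.
- well_mouth (a point): NOMINAL centre of the well's mouth, 45 mm from the meter's origin along +x, 69 mm up. The black cell holder is screwed on through oversize holes: the true well lies up to 6 mm off this point along x and along y, same yaw and height. Well 25.5 x 25.5 mm, 36 mm deep, sides along x and y, 1 mm chamfer, in a 40 x 40 mm collar standing 5 mm above a 70 x 70 mm flange, all centred on the well.
- well_floor (a point): NOMINAL centre of the well's floor, 36 mm below well_mouth, 33 mm above the counter (true floor: same height, offset as the mouth). Axes as the meter's. The seated cell's foot rests on the floor, its upper 32 mm standing out above the collar.
- spring (a point): Nominal tip of the round nose (12 mm across) of the spring plunger in the well's -x wall, 17 mm below the mouth; it stands 2.8 mm into the well. The cell pushes it back, is pressed by it to the +x wall with 2 to 3 N, and so does not drop in by its weight: from the nose down it takes about 3 to 8 N of push, until the foot stops hard on the floor.
- light_mark (a point): Centre of the yellow lamp disc (11 mm across) at the +y end of the orange light-path line, on the housing top, 48.5 mm from the nominal well centre.
- cell: Sealed amber reference cell: glass block 24 x 24 x 68 mm tall, about 90 g, upright in the tray at any yaw. Origin at the centre of the underside, z up. x is normal to the two clear amber faces, y to the two white ribbed frosted sides (5 mm thick plates). Lowest 3 mm is 0.5 mm narrower all round. It fits the well both ways; light passes only with its x along the meter's y (either sense).
- cell_top (a point): Centre of the cell's flat top, 68 mm above its origin; it may be pushed on. Seen from above: an amber band with a white band on each frosted side.
- tray: Green plastic tray, fixed, 150 mm (x) x 120 mm (y) x 14 mm high, walls and floor 3 mm thick; origin at the centre of the underside.
- cap: White square light cap, 50 x 50 mm, 43 mm tall, open below, walls and top 3 mm thick, about 60 g, standing rim down on the counter. Origin at the centre of its open rim, z up to the closed top. It goes over the collar, sides parallel to it (any quarter turn; 2 mm play each side), and rests on the holder's flange, 64 mm above the counter, 3 mm clear of a seated cell.
- glass_lid: Clear round glass blender lid with a knob, 100 mm diameter, 31 mm tall, loose on the counter; leave it alone. Origin at the centre of its underside.
- seal_ring: Orange-red silicone sealing ring, 90 mm outside, 72 mm inside, 6 mm thick, loose on the counter; leave it alone. Origin at the centre of its underside.
- wrench: Small steel wrench, 130 mm long, lying on the counter along its x; leave it alone.
Not all that is in view belongs to the job. Of the things like the cell, leave any that is blue or turquoise; of the rest the larger one is meant.

How it is judged:
On the way:
1. the cell stands fully home in the well, clear faces across the light path, let go (z of cell in the frame of well_floor below 0.002 m and horizontal distance between cell and well_floor below 0.0105 m and angle between the x axis of cell and the y axis of meter, either way round below 0.12 rad and angle between cell's own z axis and vertical below 0.06 rad and contact force between the fingers and cell below 0.1 N), for 0.2 s.
At the end, for the whole second after the job is handed in: Cell in the well: foot within 2 mm of the floor's height and 10.5 mm of its nominal centre, tilt under 0.06 rad, clear-face normal within 0.12 rad of the light path. Cap over it (centres within 6 mm), level to 0.05 rad, rim within 2.5 mm of the flange. Both let go and at rest (z of cell in the frame of well_floor below 0.002 m and horizontal distance between cell and well_floor below 0.0105 m and angle between the x axis of cell and the y axis of meter, either way round below 0.12 rad and angle between cell's own z axis and vertical below 0.06 rad and horizontal distance between cap and cell below 0.006 m and z of cap in the frame of well_floor below 0.0335 m and angle between cap's own z axis and vertical below 0.05 rad and linear speed of each of cell, cap below 0.01 m/s); the robot touches nothing.
It fails at once if the glass cell is forced: more than 30 N between the cell and the photometer (contact force between cell and meter above 30 N).
It fails at once if the gripper presses on a clear face (over 1 N) (contact force between the fingers and cell_c0 above 1 N).
It fails at once if the glass lid, sealing ring or wrench is moved more than 15 mm (distance of any of glass_lid, seal_ring, wrench from where it was at the start of the episode above 0.015 m).
It also fails if it takes over 72 s, if anything falls off the work surface, if the arm or the gripper's body presses on something with over 40 N, if the wrist force passes 120 N, or if a joint passes its speed limit or range.

## Working session

There is one attempt and no reset: what is moved stays moved. The work goes in short steps, Python scripts to look and compute and a shell command to move; the robot and the scene stay as the last step left them, time stands still between calls to the robot, and variables do not carry over. Pictures are saved under pics/ and viewed, at most 10 in all, crops included, and the job is handed in when it is done.

```bash
ls; mkdir -p pics; python3 - <<'E'
from bench import monitor, optics, r
import cv2, numpy as np
o=monitor.get_obs(); print({k:np.round(v,3).tolist() for k,v in o.items()})
for n in("scene","top"):
    p,d=optics.grab_frame(n); cv2.imwrite(f"pics/{n}0.png",p[:,:,::-1]); np.save(f"{n}0.npy",d)
    print(n,optics.camera_model(n))
print(optics.camera_model("wrist"))
E
```

```text
pics
{'clock': 0.0, 'joints': [-1.374, 0.478, 0.022, 1.556, -0.012, 1.109, -0.083], 'qvel': [-0.0, -0.001, -0.001, -0.001, -0.0, -0.001, 0.0], 'tau': [-0.001, -59.644, 1.608, -28.119, 0.012, 0.009, 0.0], 'tcp_pos': [0.202, 0.643, 0.23], 'orientation': [-0.477, -3.105, 0.003], 'contact_force': [0.798, 0.145, -0.084], 'moment': [0.041, -0.025, -0.027], 'gripper_force': 0.0, 'grip_width': 0.085}
scene {'vertical_fov': 50.22713975730364, 'cx': 313.8684458859179, 'cy': 231.79444952254718, 'R': array([[ 0.50412878,  0.86361401,  0.00500159],
       [ 0.4924207 , -0.28267984, -0.82317311],
       [-0.70948998,  0.41744814, -0.56776845]]), 't': array([-0.22814149, -0.19240311,  1.44395613])}
top {'vertical_fov': 53.52122816993024, 'cx': 310.31768943463146, 'cy': 236.9814440273576, 'R': array([[-0.00969572, -0.99993605, -0.00582103],
       [-0.99732601,  0.01009177, -0.07238084],
       [ 0.07243496,  0.00510368, -0.99736008]]), 't': array([-0.04770615,  0.54629613,  1.07920258])}
{'vertical_fov': 65.70646984690485, 'cx': 323.07399780460315, 'cy': 240.51681199467396, 'hand_eye': array([[-9.21799994e-04, -9.44469982e-01, -3.28596413e-01,
         8.62515283e-02],
       [ 9.99999377e-01, -6.63858687e-04, -8.97163831e-04,
         2.96446855e-05],
       [ 6.29202725e-04, -3.28597035e-01,  9.44470006e-01,
        -1.41938101e-01],
       [ 0.00000000e+00,  0.00000000e+00,  0.00000000e+00,
         1.00000000e+00]])}
```

View pics/top0.png

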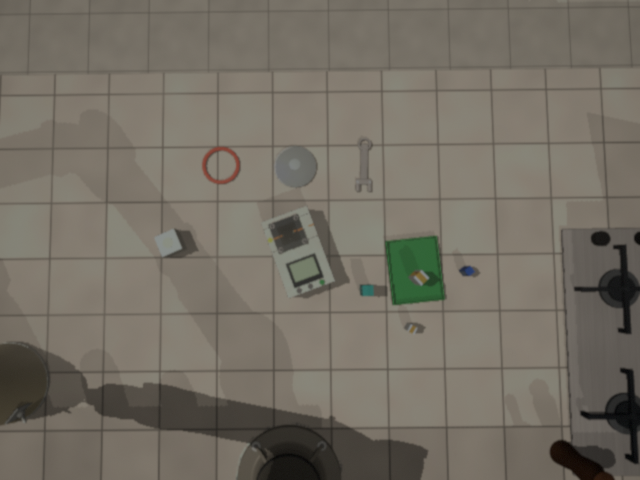

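View pics/scene0.png

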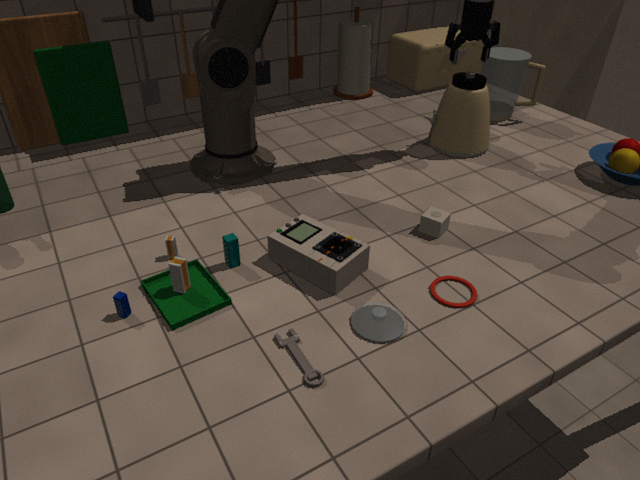

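The top view shows four similar things: an amber block in the green tray (421,278), a smaller amber one on the counter (413,328), a teal one (367,290) and a blue one (468,271). The one in the tray fits: it is amber and larger. The cap is at (169,243), the meter at (298,252) with its black holder at (290,234), and lid, ring and wrench lie ahead of it.

```bash
cat > h.py <<'E'
from bench import monitor, optics, r
import cv2, numpy as np
from scipy.spatial.transform import Rotation as Ro
def ray(n,uv,obs=None):
    m=optics.camera_model(n); f=240/np.tan(np.radians(m["vertical_fov"]/2))
    uv=np.atleast_2d(np.asarray(uv,float)); a=(uv-[m["cx"],m["cy"]])/f
    if n!="wrist":
        R,t=m["R"],m["t"]; return -R.T@t, np.c_[a,np.ones(len(a))]@R
    th=np.linalg.norm(a,axis=1,keepdims=True); d=np.c_[a*np.sinc(th/np.pi),np.cos(th)]
    T=np.eye(4);T[:3,:3]=Ro.from_rotvec(obs["orientation"]).as_matrix();T[:3,3]=obs["tcp_pos"]
    T=T@m["hand_eye"]; return T[:3,3], d@T[:3,:3].T
def plane(n,uv,z,obs=None):
    c,d=ray(n,uv,obs); return c+d*((z-c[2])/d[:,2])[:,None]
def mask(img,lo,hi):
    return cv2.inRange(cv2.cvtColor(img,cv2.COLOR_RGB2HSV),np.array(lo),np.array(hi))
E
python3 - <<'E'
from h import *
for nm,uv,z in(("cell",(421,276),.071),("holder",(290,234),.064),("cap",(169,242),.043),("small",(413,327),.04),("teal",(367,290),.06),("blue",(468,271),.03),("lid",(296,166),.03),("wrenchbottom",(363,190),0.005),("tray",(415,270),.014)): print(nm,plane("top",uv,z)[0].round(3))
o=monitor.get_obs();print(Ro.from_rotvec(o["orientation"]).as_matrix().round(2))
# meter long axis from housing top corners
im=cv2.imread("pics/top0.png"); c=im[200:340,220:480]; s=im[200:330,100:300]
sc=cv2.imread("pics/scene0.png")[210:330,100:260]
cv2.imwrite("pics/crop0.png",np.hstack([cv2.resize(c,None,fx=3,fy=3,interpolation=2)[:, :780]])); 
cv2.imwrite("pics/crop1.png",cv2.resize(sc,None,fx=4,fy=4,interpolation=2))
E
```

```text
cell [ 0.454 -0.294  0.071]
holder [ 0.55  -0.008  0.064]
cap [0.536 0.267 0.043]
small [ 0.341 -0.281  0.04 ]
teal [ 0.424 -0.177  0.06 ]
blue [ 0.464 -0.41   0.03 ]
lid [ 0.71  -0.022  0.03 ]
wrenchbottom [ 0.657 -0.178  0.005]
tray [ 0.467 -0.294  0.014]
[[-0.95  0.3  -0.  ]
 [ 0.3   0.95 -0.  ]
 [-0.   -0.   -1.  ]]
```

View pics/crop0.png

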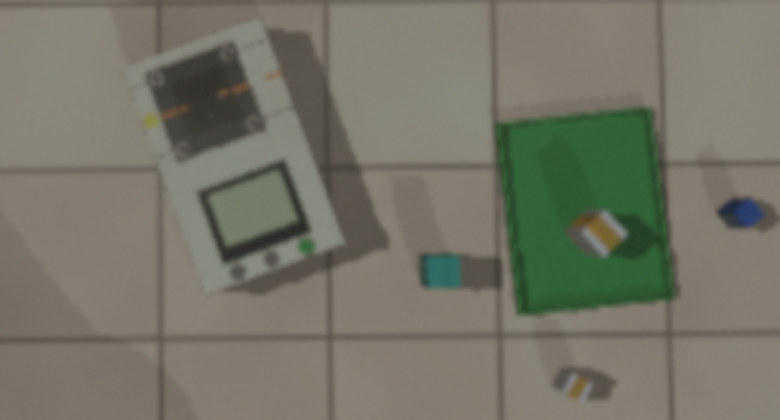

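The crop confirms the target: at crop (600,232) a block with an amber band between two white bands stands in the green tray, larger than the amber one at (580,385). The orange line runs from (275,73) to the lamp at (150,120).

```bash
python3 -m crank '[[[-3.86,-2.37,0],[0,0,0]],[[-3.86,-2.37,0],[0,0,0]],[[-3.86,-2.37,0],[0,0,0]],[[-3.86,-2.37,0],[0,0,0]],[[-3.86,-2.37,0],[0,0,0]]]'
python3 -m crank '[[[-3.86,-2.37,0],[0,0,0]],[[-3.86,-2.37,0],[0,0,0]],[[-3.86,-2.37,0],[0,0,0]],[[-3.86,-2.37,0],[0,0,0]],[[-3.86,-2.37,0],[0,0,0]]]'
python3 -m crank '[[[0,0,0],[0,0,0.1]],[[0,0,0],[0,0,0.1]],[[0,0,0],[0,0,0.1]],[[0,0,0],[0,0,0.1]],[[0,0,0],[0,0,0.1]]]'
python3 -m crank '[[[0,0,0],[0,0,0.1]],[[0,0,0],[0,0,0.1]],[[0,0,0],[0,0,0.1]],[[0,0,0],[0,0,0.1]],[[0,0,0],[0,0,0]]]'
cat > st.py <<'E'
from h import *
import sys
def todo(x,y,z,yaw=None):
    "shift (cm) in tool axes and turn about tool z to reach the target with tool y at yaw mod pi"
    o=monitor.get_obs();M=Ro.from_rotvec(o["orientation"]).as_matrix()
    print("clk",round(o["clock"],2),"tcp",o["tcp_pos"].round(4) if hasattr(o["tcp_pos"],'round') else o["tcp_pos"],"yaw_y %.3f"%np.arctan2(M[1,1],M[0,1]),"tilt",M[:2,2].round(4),"F",np.round(o["contact_force"],1))
    print("shift cm",(M.T@(np.array([x,y,z])-o["tcp_pos"])*100).round(2),end=" ")
    if yaw is not None: print("turn z %.3f"%-((yaw-np.arctan2(M[1,1],M[0,1])+np.pi/2)%np.pi-np.pi/2))
    print("j",np.round(o["joints"],2))
if __name__=="__main__": todo(*map(float,sys.argv[1:]))
E
python3 st.py 0.454 -0.294 0.2
```

```text
clock: 0.6
tcp_pos: [0.3519, 0.4712, 0.231]
orientation: [-0.477, -3.105, 0.001]
contact_force: [1.6, 1.5, -0.3]
grip_width: 0.0857
gripper_force: 0.0
clock: 1.1
tcp_pos: [0.5004, 0.3003, 0.2311]
orientation: [-0.477, -3.105, 0.0]
contact_force: [-0.3, 0.5, 0.1]
grip_width: 0.0852
gripper_force: 0.0
clock: 1.6
tcp_pos: [0.4994, 0.3017, 0.2309]
orientation: [-1.236, -2.888, 0.001]
contact_force: [0.5, -0.1, 0.5]
grip_width: 0.0854
gripper_force: 0.0
clock: 2.1
tcp_pos: [0.4993, 0.3019, 0.2309]
orientation: [-1.781, -2.588, 0.001]
contact_force: [0.4, -0.1, -0.3]
grip_width: 0.0854
gripper_force: 0.0
clk 2.1 tcp [0.4993 0.3019 0.2309] yaw_y 0.365 tilt [-0.0006 -0.0006] F [ 0.4 -0.1 -0.3]
shift cm [-54.04 -25.52   3.13] j [-0.92  0.34  0.34  1.8  -0.13  1.03 -0.16]
```

```bash
python3 -m crank '[[[-4.4,-0.93,-0.3],[0,0,0]],[[-4.4,-0.93,-0.3],[0,0,0]],[[-4.4,-0.93,-0.3],[0,0,0]],[[-4.4,-0.93,-0.3],[0,0,0]],[[-4.4,-0.93,-0.3],[0,0,0]]]' >/dev/null
python3 -m crank '[[[-4.4,-0.93,-0.3],[0,0,0]],[[-4.4,-0.93,-0.3],[0,0,0]],[[0,0,0],[0,0,0]],[[0,0,0],[0,0,0]]]' >/dev/null
python3 st.py 0.454 -0.294 0.23; python3 - <<'E'
from h import *
o=monitor.get_obs(); p,d=optics.grab_frame("wrist"); cv2.imwrite("pics/w1.png",p[:,:,::-1]); np.save("w1d.npy",d); import pickle; pickle.dump(o,open("w1o.pkl","wb"))
E
```

```text
clk 3.0 tcp [ 0.549  -0.0101  0.2523] yaw_y 0.365 tilt [-0.0001  0.0001] F [ 1.  -0.2 -0.5]
shift cm [-23.12 -19.01   2.22] j [-0.5   0.26  0.49  1.86 -0.14  1.05  0.41]
```

View pics/w1.png

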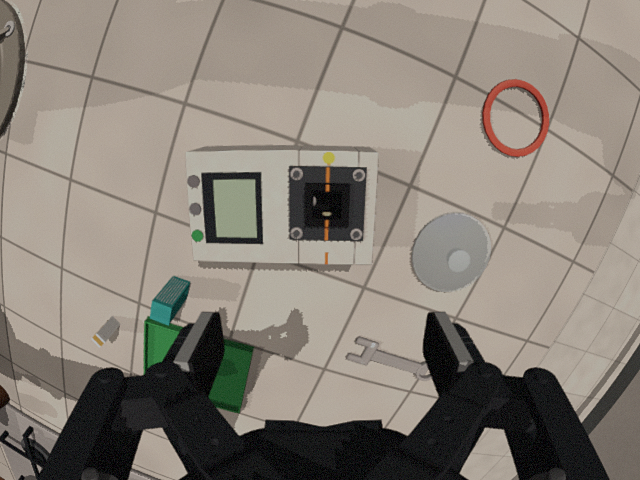

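The wrist view shows the meter: the black flange spans (290,166)–(366,241), the well mouth is near (326,206), the lamp at (329,158), and the orange line is clear on both sides.

```bash
python3 - <<'E'
from h import *
import pickle
o=pickle.load(open("w1o.pkl","rb")); im=cv2.imread("pics/w1.png")[:,:,::-1].copy()
g=im.max(axis=2); 
print(g[206,280:380:2]); print(g[150:260:2,342])
def rect(m,z,x0,x1,y0,y1,close=5):
    k=np.zeros_like(m);k[y0:y1,x0:x1]=m[y0:y1,x0:x1]
    k=cv2.morphologyEx(k,cv2.MORPH_CLOSE,np.ones((close,close)))
    c=max(cv2.findContours(k,0,1)[0],key=cv2.contourArea)
    P=plane("wrist",c[:,0,:]+0.0,z,o)[:,:2]
    (cx,cy),(w,h),a=cv2.minAreaRect((P*1000).astype(np.float32)); a=np.radians(a); a=(a+np.pi/4)%(np.pi/2)-np.pi/4
    print("ctr",round(cx,1),round(cy,1),"size",round(w,1),round(h,1),"ang %.3f"%a, "px",cv2.boundingRect(c))
rect((g<90).astype(np.uint8)*255,.064,275,385,152,255,9)
rect((g<16).astype(np.uint8)*255,.069,300,350,180,232,3)
rect((g<26).astype(np.uint8)*255,.069,300,350,180,232,3)
y=mask(im,(22,120,120),(35,255,255));y[:, :300]=0;y[:140]=0;y[180:]=0
n=np.argwhere(y)[:,::-1]; print("lamp px",n.mean(0),len(n)); L=plane("wrist",n.mean(0),.061,o)[0]; print(L)
q=mask(im,(8,140,90),(20,255,255));q[:,:300]=0;q[:,350:]=0;q[:150]=0;q[270:]=0
n=np.argwhere(q)[:,::-1]; 
for a,b,z in((160,190,.064),(222,240,.064),(245,268,.061)):
    s=n[(n[:,1]>a)&(n[:,1]<b)]; print(len(s),s.mean(0),plane("wrist",s.mean(0),z,o)[0].round(4))
E
```

```text
[180 179 178 183 142  48  46  57  52  52  44  44  29   9  26  28  20  33
  27  20  28  11  24  24  25  11  22   2  10  23   3  19  18  19  24  49
  54  52  57  48  57  50  79 181 181 179 180 180 155 159]
[133 181 180 181 179 182 179 179 130  46  59  52  54  53  53  56  51  20
  28  26  21  21  16  31  22  30  23  22  19  31  25  24  25  26  15  27
  11  29  25  50  52  54  52  50  53  82 183 180 179 180 178 180 181 177
 180]
ctr 548.7 -3.8 size 69.1 70.3 ang 0.340 px (289, 166, 78, 76)
ctr 547.4 -5.8 size 33.9 33.3 ang 0.284 px (306, 188, 38, 38)
ctr 548.3 -4.0 size 40.1 41.1 ang 0.351 px (304, 183, 46, 45)
lamp px [328.24 157.35] 100
[0.53482652 0.03632642 0.061     ]
90 [327.33333333 177.82222222] [0.5406 0.019  0.064 ]
62 [325.90322581 231.11290323] [ 0.5574 -0.0283  0.064 ]
32 [326.03125 258.15625] [ 0.5677 -0.0548  0.061 ]
```

```bash
python3 -m crank '[[[-3.3,-2.72,0.3],[0,0,0]],[[-3.3,-2.72,0.3],[0,0,0]],[[-3.3,-2.72,0.3],[0,0,0]],[[-3.3,-2.72,0.3],[0,0,0]],[[-3.3,-2.72,0.3],[0,0,0]]]' >/dev/null
python3 -m crank '[[[-3.3,-2.72,0.3],[0,0,0]],[[-3.3,-2.72,0.3],[0,0,0]],[[0,0,0],[0,0,0]],[[0,0,0],[0,0,0]]]' >/dev/null
python3 st.py 0.454 -0.294 0.23; python3 - <<'E'
from h import *
o=monitor.get_obs(); p,d=optics.grab_frame("wrist"); cv2.imwrite("pics/w2.png",p[:,:,::-1]); import pickle; pickle.dump(o,open("w2o.pkl","wb"))
cv2.imwrite("pics/w2c.png",cv2.resize(p[130:290,220:430,::-1],None,fx=3.6,fy=3.6,interpolation=0))
E
```

```text
clk 3.95 tcp [ 0.4542 -0.292   0.2309] yaw_y 0.367 tilt [-0.0005  0.0007] F [ 0.7  1.  -0.1]
shift cm [-0.18 -0.09  0.09] j [-0.05  0.29  0.62  1.91 -0.2   1.    1.02]
```

View pics/w2c.png

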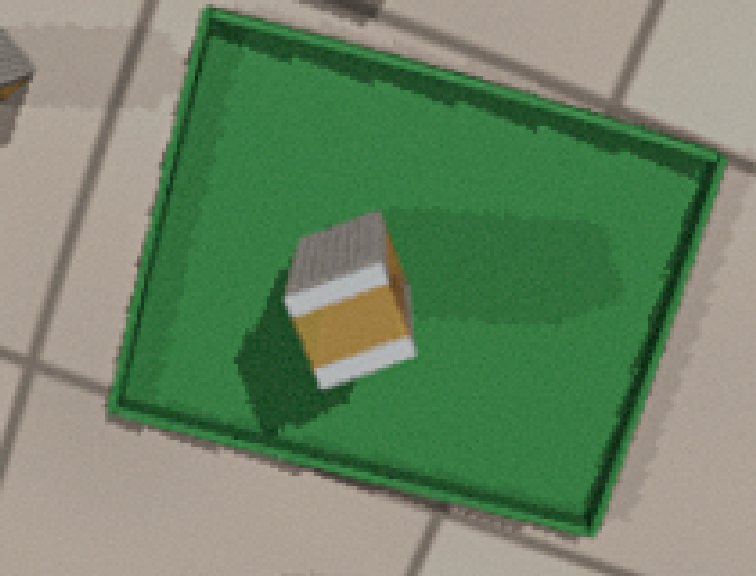

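The crop shows the cell from above: top-face corners at crop (286,296), (382,263), (415,355), (320,388), with white (frosted) bands on the upper and lower sides, ribbed frosted side facing the camera.

```bash
python3 - <<'E'
from h import *
import pickle
o=pickle.load(open("w2o.pkl","rb"));im=cv2.imread("pics/w2.png")[:,:,::-1].copy()
c=np.array([(286,296),(382,263),(415,355),(320,388)])/3.6+[220-.4,130-.4]
P=plane("wrist",c,.071,o)[:,:2]*1000
print(P.round(1),"ctr",P.mean(0).round(1)); e=np.roll(P,-1,0)-P; print("sides",np.linalg.norm(e,axis=1).round(1))
y=e[1]-e[3]; x=e[0]-e[2]; print("cell y yaw %.3f, from x %.3f"%(np.arctan2(y[1],y[0]),np.arctan2(x[1],x[0])-np.pi/2))
# amber top band check
m=mask(im,(8,80,110),(28,255,255)); m[:, :297]=0; m[:,336]=0;m[:,336:]=0;m[:205]=0;m[:,]=m
n=np.argwhere(m)[:,::-1]; n=n[n[:,1]<235]; 
q=plane("wrist",n.mean(0),.071,o)[0]; print("amber ctr",q.round(4),len(n))
import st; a=np.arctan2(y[1],y[0])
st.todo(*(P.mean(0)/1000),.055,a)
E
```

```text
[[ 431.9 -293.9]
 [ 450.  -278.5]
 [ 465.3 -296.5]
 [ 447.2 -312.3]] ctr [ 448.6 -295.3]
sides [23.7 23.7 24.  23.9]
cell y yaw -0.872, from x -0.860
amber ctr [ 0.449  -0.2947  0.071 ] 452
clk 4.0 tcp [ 0.4548 -0.2909  0.2309] yaw_y 0.369 tilt [-0.0004  0.0011] F [ 0.7  0.5 -0.1]
shift cm [-0.21 -0.74 17.59] turn z 1.242
j [-0.05  0.29  0.62  1.91 -0.2   1.    1.02]
```

```bash
python3 -m crank '[[[0,0,0],[0,0,0.137]],[[0,0,0],[0,0,0.137]],[[0,0,0],[0,0,0.137]],[[0,0,0],[0,0,0.137]],[[0,0,0],[0,0,0.137]]]' 6 >/dev/null
python3 -m crank '[[[0,0,2],[0,0,0.137]],[[0,0,2],[0,0,0.137]],[[0,0,2],[0,0,0.137]],[[0,0,2],[0,0,0.137]],[[0,0,0],[0,0,0]]]' >/dev/null
python3 st.py 0.4487 -0.2951 0.043 -0.866
```

```text
clk 5.0 tcp [ 0.4539 -0.2891  0.1488] yaw_y -0.863 tilt [-0.0048  0.0025] F [-0.4  0.6 -0.8]
shift cm [-0.76  0.17 10.58] turn z 0.003
j [-0.18  0.46  0.82  2.   -0.44  0.87  0.02]
```

```bash
python3 -m crank '[[[-0.38,0.08,1.3],[0,0,0]],[[-0.38,0.08,1.3],[0,0,0]],[[0,0,1.5],[0,0,0]],[[0,0,1.5],[0,0,0]],[[0,0,0],[0,0,0]]]' >/dev/null
python3 -m crank '[[[0,0,0],[0,0,0]],[[0,0,0],[0,0,0]]]' >/dev/null
python3 st.py 0.4487 -0.2951 0.043 -0.866;python3 - <<'E'
from h import *
o=monitor.get_obs(); p,d=optics.grab_frame("wrist"); cv2.imwrite("pics/w3.png",p[:,:,::-1]); import pickle; pickle.dump(o,open("w3o.pkl","wb"))
m=optics.camera_model("wrist");f=240/np.tan(np.radians(m["vertical_fov"]/2))
cv2.imwrite("pics/w3c.png",cv2.resize(p[150:400,190:450,::-1],None,fx=2.4,fy=2.4,interpolation=0))
E
```

```text
clk 5.7 tcp [ 0.4495 -0.2992  0.0957] yaw_y -0.867 tilt [ 0.0007 -0.0004] F [-0.3  0.1  0.6]
shift cm [ 0.21 -0.37  5.27] turn z -0.001
j [-0.1   0.54  0.75  2.03 -0.53  0.77  0.11]
```

View pics/w3c.png

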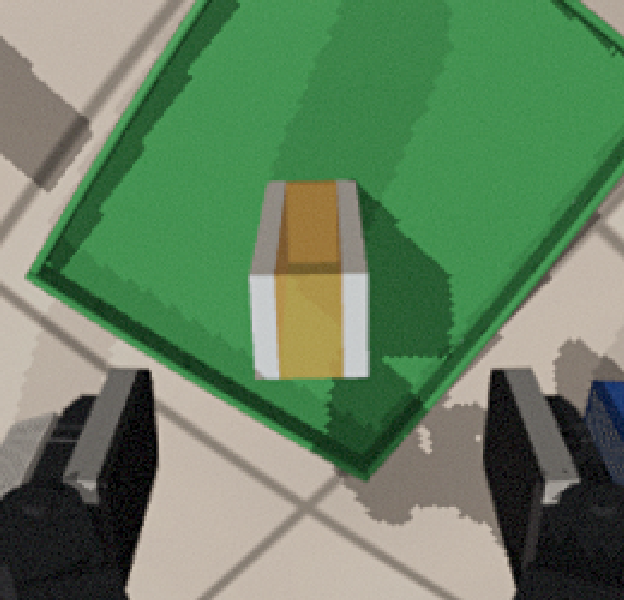

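The cell is square to the fingers and between them: top corners at crop (249,274), (368,273), (369,379), (256,379), frosted sides left and right, facing the pads.

```bash
python3 - <<'E'
from h import *
import pickle,st
o=pickle.load(open("w3o.pkl","rb"))
c=np.array([(249,274),(368,273),(369,379),(256,379)])/2.4+[190-.4,150-.4]
P=plane("wrist",c,.071,o)[:,:2]*1000
e=np.roll(P,-1,0)-P; print("ctr",P.mean(0).round(1),"sides",np.linalg.norm(e,axis=1).round(1))
y=e[0]-e[2]; a=np.arctan2(y[1],y[0]); print("yaw",a)
st.todo(*(P.mean(0)/1000),.043,a)
E
```

```text
ctr [ 448.9 -295.5] sides [24.1 24.7 24.2 24.4]
yaw -0.8630387070116428
clk 5.75 tcp [ 0.4496 -0.2992  0.0958] yaw_y -0.867 tilt [ 0.001  -0.0004] F [ 0.6 -0.4 -0.7]
shift cm [ 0.18 -0.33  5.28] turn z -0.004
j [-0.1   0.54  0.75  2.03 -0.53  0.77  0.11]
```

```bash
python3 -m crank '[[[0.18,-0.33,0.6],[0,0,0]],[[0,0,1.2],[0,0,0]],[[0,0,1.2],[0,0,0]],[[0,0,1.2],[0,0,0]],[[0,0,1.08],[0,0,0]]]' >/dev/null
python3 -m crank '[[[0,0,0],[0,0,0]],[[0,0,0],[0,0,0]],[[0,0,0],[0,0,0]]]' 
python3 st.py 0.4489 -0.2955 0.043 -0.864
```

```text
clock: 6.55
tcp_pos: [0.4486, -0.2955, 0.0428]
orientation: [2.949, 1.082, 0.0]
contact_force: [-0.2, -0.8, 0.5]
grip_width: 0.0602
gripper_force: 0.0
clk 6.55 tcp [ 0.4486 -0.2955  0.0428] yaw_y -0.867 tilt [ 0.0005 -0.0003] F [-0.2 -0.8  0.5]
shift cm [ 0.02  0.02 -0.02] turn z -0.003
j [-0.04  0.62  0.66  2.06 -0.61  0.67  0.17]
```

```bash
python3 -m crank '[[[0,0,0],[0,0,0]],[[0,0,0],[0,0,0]],[[0,0,0],[0,0,0]],[[0,0,0],[0,0,0]],[[0,0,0],[0,0,0]]]' 0 45
python3 -m crank '[[[0,0,0],[0,0,0]],[[0,0,0],[0,0,0]],[[0,0,0],[0,0,0]],[[0,0,-0.5],[0,0,0]],[[0,0,0],[0,0,0]]]'
```

```text
clock: 7.05
tcp_pos: [0.4487, -0.2953, 0.0428]
orientation: [2.949, 1.083, 0.001]
contact_force: [-0.4, 1.3, 4.2]
grip_width: 0.0234
gripper_force: 45.8
clock: 7.55
tcp_pos: [0.4485, -0.2953, 0.0478]
orientation: [2.949, 1.083, 0.0]
contact_force: [0.1, -0.2, -1.8]
grip_width: 0.0234
gripper_force: 45.1
```

```bash
python3 -m crank '[[[0,0,-2],[0,0,0]],[[0,0,-2.5],[0,0,0]],[[0,0,-2.5],[0,0,0]],[[0,0,-2.5],[0,0,-0.1]],[[0,0,-2.5],[0,0,-0.1]]]' >/dev/null
python3 -m crank '[[[0,0,0],[0,0,-0.12]],[[0,0,0],[0,0,-0.12]],[[0,0,0],[0,0,-0.12]],[[0,0,0],[0,0,-0.12]],[[0,0,0],[0,0,-0.12]]]' >/dev/null
python3 -m crank '[[[0,0,0],[0,0,-0.1]],[[0,0,0],[0,0,-0.1]],[[0,0,0],[0,0,-0.1]],[[0,0,0],[0,0,-0.1]],[[0,0,0],[0,0,0]]]' >/dev/null
python3 st.py 0.5485 -0.0039 0.17 0.343
```

```text
clk 9.05 tcp [ 0.4481 -0.2952  0.1673] yaw_y 0.334 tilt [-0.0003  0.0003] F [ 0.3  0.1 -1.2]
shift cm [24.24 19.03 -0.26] turn z -0.009
j [ 0.03  0.36  0.54  1.98 -0.24  0.87  1.04]
```

```bash
python3 -m crank '[[[1.5,1.2,0],[0,0,-0.009]],[[3.3,2.6,0],[0,0,0]],[[3.6,2.8,0],[0,0,0]],[[3.6,2.8,0],[0,0,0]],[[3.6,2.8,0],[0,0,0]]]' >/dev/null
python3 -m crank '[[[3.6,2.8,0],[0,0,0]],[[3,2.4,0],[0,0,0]],[[1.5,1.2,0],[0,0,0]],[[0.5,0.4,0],[0,0,0]],[[0,0,0],[0,0,0]]]' >/dev/null
python3 -m crank '[[[0,0,0],[0,0,0]],[[0,0,0],[0,0,0]]]' >/dev/null
python3 st.py 0.5485 -0.0039 0.12 0.343
```

```text
clk 10.25 tcp [ 0.5459 -0.0055  0.1675] yaw_y 0.339 tilt [-0.0003 -0.0005] F [ 0.2 -0.2 -0.9]
shift cm [0.07 0.3  4.75] turn z -0.004
j [-0.47  0.36  0.46  1.95 -0.21  0.87  0.43]
```

```bash
python3 -m crank '[[[0.07,0.3,1.2],[0,0,-0.004]],[[0,0,1.6],[0,0,0]],[[0,0,1.6],[0,0,0]],[[0,0,1.0],[0,0,0]],[[0,0,0],[0,0,0]]]' >/dev/null
python3 -m crank '[[[0,0,0],[0,0,0]],[[0,0,0],[0,0,0]],[[0,0,0],[0,0,0]]]' >/dev/null
python3 st.py 0.5485 -0.0039 0.108 0.343
python3 - <<'E'
from h import *
o=monitor.get_obs(); p,d=optics.grab_frame("wrist"); cv2.imwrite("pics/w4.png",p[:,:,::-1]); import pickle; pickle.dump(o,open("w4o.pkl","wb"))
cv2.imwrite("pics/w4c.png",cv2.resize(p[140:400,200:440,::-1],None,fx=2.3,fy=2.3,interpolation=0))
E
```

```text
clk 11.05 tcp [ 0.5496 -0.0019  0.1142] yaw_y 0.346 tilt [0.0014 0.0003] F [ 0.3 -0.1 -0.3]
shift cm [-0.15 -0.17  0.62] turn z 0.003
j [-0.44  0.44  0.42  1.98 -0.26  0.76  0.48]
```

View pics/w4c.png

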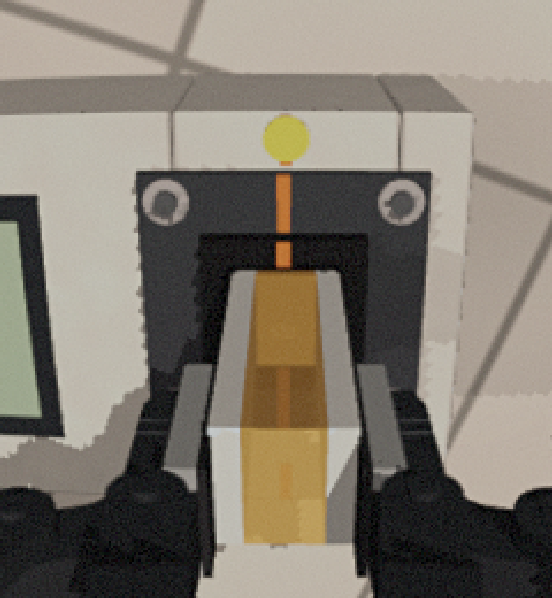

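The cell hangs above the well, clear face toward the camera and lamp (285,137). Its foot's front edge runs (228,270)–(343,270), the collar's back edge (199,235)–(367,235), the orange line at x≈283.

```bash
python3 - <<'E'
from h import *
import pickle
o=pickle.load(open("w4o.pkl","rb"))
M=Ro.from_rotvec(o["orientation"]).as_matrix()
f=lambda c,z:(plane("wrist",np.array(c)/2.3+[200-.4,140-.4],z,o)-o["tcp_pos"])@M*1000
zf=o["tcp_pos"][2]-.040
print("collar edge",f([(199,235),(367,235)],.069).round(1)); print("flange back",f([(137,172),(431,172)],.064).round(1))
print("foot edge",zf,f([(228,270),(343,270)],zf).round(1)); print("lamp",f([(286,137)],.061).round(1))
E
python3 st.py 0.5485 -0.0039 0.108 0.343
```

```text
collar edge [[ 19.8 -21.   45.1]
 [ 19.8  18.1  45.2]]
flange back [[ 33.8 -35.7  50.1]
 [ 33.7  33.3  50.2]]
foot edge 0.07418117393873846 [[ 13.1 -14.1  40. ]
 [ 13.1  12.3  40. ]]
lamp [[41.3 -0.7 53.2]]
clk 11.1 tcp [ 0.5495 -0.0019  0.1141] yaw_y 0.346 tilt [0.0011 0.0003] F [ 0.  -0.3 -0.4]
shift cm [-0.16 -0.16  0.61] turn z 0.003
j [-0.44  0.44  0.42  1.98 -0.26  0.76  0.48]
```

```bash
python3 - <<'E'
import cv2,numpy as np
im=cv2.imread("pics/w4.png")
for r in (244,255,258,260,262,266): print(r,im[r,284:364].max(axis=1).tolist())
for c in (312,323,334): print(c,im[235:275,c].max(axis=1).tolist())
cv2.imwrite("pics/w4d.png",cv2.resize(im[225:305,275:370],None,fx=7,fy=7,interpolation=0))
E
```

```text
244 [56, 60, 31, 27, 25, 31, 26, 20, 19, 22, 22, 32, 27, 33, 25, 27, 28, 30, 20, 32, 22, 23, 25, 14, 26, 27, 28, 19, 33, 30, 27, 20, 26, 31, 32, 33, 60, 70, 68, 67, 65, 55, 22, 23, 25, 18, 26, 25, 13, 18, 21, 17, 27, 17, 28, 20, 27, 16, 20, 28, 19, 19, 23, 22, 34, 25, 25, 28, 24, 26, 29, 17, 27, 27, 16, 22, 51, 52, 49, 53]
255 [62, 56, 34, 24, 22, 29, 34, 35, 13, 27, 36, 30, 24, 30, 23, 19, 26, 12, 24, 23, 25, 8, 24, 0, 15, 18, 11, 23, 10, 14, 16, 21, 15, 15, 9, 41, 150, 161, 160, 160, 164, 150, 73, 19, 27, 0, 7, 14, 24, 0, 27, 6, 13, 9, 17, 21, 15, 23, 13, 10, 17, 0, 15, 18, 19, 32, 5, 34, 21, 25, 23, 16, 12, 25, 25, 18, 46, 48, 47, 45]
258 [62, 37, 24, 25, 25, 27, 8, 25, 39, 28, 22, 26, 27, 24, 17, 19, 38, 81, 118, 135, 146, 147, 146, 151, 148, 150, 140, 134, 124, 125, 127, 125, 122, 123, 123, 120, 121, 123, 117, 122, 124, 120, 122, 124, 120, 128, 122, 122, 123, 123, 124, 122, 125, 142, 151, 125, 115, 115, 139, 150, 152, 138, 94, 52, 9, 22, 27, 26, 25, 9, 27, 20, 25, 30, 32, 34, 52, 53, 49, 52]
260 [42, 42, 35, 26, 25, 29, 26, 27, 29, 22, 25, 21, 11, 0, 10, 28, 98, 143, 148, 147, 1
[... 889 characters left out ...]
53, 152, 153, 150, 134, 137, 144, 144, 142, 142, 142, 143, 142, 147, 143, 80, 19, 16, 27, 12, 32, 15, 25, 26, 26, 19, 29, 52, 48, 55, 53]
312 [56, 60, 58, 54, 54, 55, 29, 16, 25, 33, 26, 30, 37, 30, 27, 19, 32, 33, 20, 23, 10, 23, 82, 124, 144, 151, 153, 149, 155, 151, 152, 150, 153, 153, 152, 150, 152, 150, 156, 153]
323 [189, 188, 189, 189, 188, 170, 73, 19, 11, 67, 163, 192, 190, 188, 186, 186, 187, 189, 187, 192, 160, 82, 76, 122, 147, 156, 150, 152, 151, 150, 151, 152, 150, 155, 154, 151, 154, 155, 151, 153]
334 [56, 58, 50, 59, 61, 56, 35, 19, 18, 21, 29, 24, 33, 21, 31, 28, 27, 35, 37, 36, 27, 20, 85, 124, 139, 156, 155, 153, 151, 151, 149, 152, 151, 152, 152, 151, 153, 151, 154, 150]
```

View pics/w4d.png

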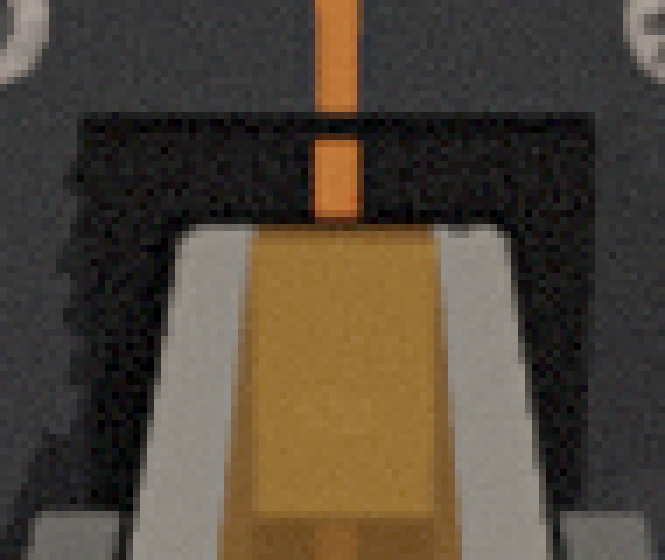

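The enlarged crop shows the cell centred at full-picture x≈323.6, the collar centred at ≈322.8; the collar's top back edge is at row ≈244 and the foot's front edge at row ≈255.7.

```bash
python3 - <<'E'
from h import *
import pickle
o=pickle.load(open("w4o.pkl","rb"))
M=Ro.from_rotvec(o["orientation"]).as_matrix()
f=lambda c,z:((plane("wrist",np.array(c),z,o)-o["tcp_pos"])@M*1000).round(1)
zf=o["tcp_pos"][2]-.040
print("collar edge (well+20)",f([(285.6,243.8),(359.6,243.8)],.069)); 
print("foot edge(cell+11.5)",f([(300.4,255.6),(346.5,255.6)],zf)); print("foot 3mm up(cell+12)",f([(300,257.6),(346.8,257.6)],zf+.003))
E
```

```text
collar edge (well+20) [[ 18.7 -21.3  45.1]
 [ 18.6  18.4  45.2]]
foot edge(cell+11.5) [[ 13.9 -13.2  40. ]
 [ 13.9  11.1  40. ]]
foot 3mm up(cell+12) [[ 14.  -13.2  37. ]
 [ 14.   11.1  37. ]]
```

```bash
python3 - <<'E'
from h import *
import pickle
o=pickle.load(open("w4o.pkl","rb")); im=cv2.imread("pics/w4.png")
for c in (318,): print([ (i,im[i,c].tolist()) for i in list(range(318,334))+list(range(370,382))])
M=Ro.from_rotvec(o["orientation"]).as_matrix()
f=lambda c,dz:((plane("wrist",np.array(c),o["tcp_pos"][2]+dz,o)-o["tcp_pos"])@M*1000).round(1)
print("top front (cell+12), back (cell-12)",f([(323,325.6),(323,376)],.028))
E
```

```text
[(318, [45, 85, 117]), (319, [47, 86, 118]), (320, [38, 79, 116]), (321, [40, 82, 116]), (322, [39, 79, 114]), (323, [35, 77, 112]), (324, [48, 83, 116]), (325, [49, 90, 123]), (326, [66, 124, 158]), (327, [83, 149, 182]), (328, [85, 151, 179]), (329, [82, 147, 179]), (330, [82, 146, 179]), (331, [79, 144, 177]), (332, [76, 142, 176]), (333, [80, 144, 177]), (370, [76, 140, 176]), (371, [78, 143, 177]), (372, [80, 144, 177]), (373, [78, 143, 176]), (374, [79, 144, 179]), (375, [81, 146, 177]), (376, [96, 131, 156]), (377, [116, 126, 134]), (378, [155, 166, 172]), (379, [172, 184, 192]), (380, [171, 184, 191]), (381, [168, 183, 189])]
top front (cell+12), back (cell-12) [[ 13.6  -1.2 -28. ]
 [-10.2  -1.3 -28. ]]
```

Relative to the picked cell, the well lies about -3.3 mm in tool x and -0.3 mm in tool y (image-relative, so free of calibration bias). Shift and lower by feel.

```bash
python3 -m crank '[[[-0.33,-0.03,0],[0,0,0.003]],[[0,0,0],[0,0,0]],[[0,0,0],[0,0,0]],[[0,0,0],[0,0,0]]]' >/dev/null
python3 -m crank '[[[0,0,0.2],[0,0,0]],[[0,0,0.2],[0,0,0]],[[0,0,0],[0,0,0]],[[0,0,0],[0,0,0]]]'
python3 -m crank '[[[0,0,0.1],[0,0,0]],[[0,0,0.1],[0,0,0]],[[0,0,0],[0,0,0]]]'
python3 -m crank '[[[0,0,0.1],[0,0,0]],[[0,0,0.1],[0,0,0]],[[0,0,0],[0,0,0]]]'
```

```text
clock: 11.9
tcp_pos: [0.5498, -0.0051, 0.1094]
orientation: [-1.81, -2.568, 0.0]
contact_force: [1.4, -0.6, -0.5]
grip_width: 0.0234
gripper_force: 45.1
clock: 12.2
tcp_pos: [0.5498, -0.0051, 0.1074]
orientation: [-1.81, -2.568, 0.0]
contact_force: [-0.4, -0.1, -0.7]
grip_width: 0.0231
gripper_force: 45.1
clock: 12.5
tcp_pos: [0.5498, -0.0051, 0.1053]
orientation: [-1.81, -2.568, 0.0]
contact_force: [0.1, 0.2, -1.7]
grip_width: 0.0233
gripper_force: 45.1
```

```bash
python3 -m crank '[[[0,0,0.1],[0,0,0]],[[0,0,0.1],[0,0,0]],[[0,0,0.1],[0,0,0]],[[0,0,0],[0,0,0]]]'|grep -E "tcp|force"
python3 -m crank '[[[0,0,0.1],[0,0,0]],[[0,0,0.1],[0,0,0]],[[0,0,0],[0,0,0]]]'|grep -E "tcp|force"
python3 -m crank '[[[0,0,0.1],[0,0,0]],[[0,0,0.1],[0,0,0]],[[0,0,0],[0,0,0]]]'|grep -E "tcp|force"
```

```text
tcp_pos: [0.5497, -0.0051, 0.1023]
contact_force: [-0.1, 0.4, -1.5]
gripper_force: 45.1
tcp_pos: [0.5497, -0.0051, 0.1003]
contact_force: [-0.0, -0.5, -0.9]
gripper_force: 45.1
tcp_pos: [0.5498, -0.0051, 0.0984]
contact_force: [0.4, 0.4, -1.6]
gripper_force: 45.1
```

```bash
for i in 1; do :; done; python3 -m crank '[[[0,0,0.1],[0,0,0]],[[0,0,0.1],[0,0,0]],[[0,0,0],[0,0,0]]]'|grep -E "tcp|force"
python3 -m crank '[[[0,0,0.1],[0,0,0]],[[0,0,0.1],[0,0,0]],[[0,0,0],[0,0,0]]]'|grep -E "tcp|force"
python3 -m crank '[[[0,0,0.1],[0,0,0]],[[0,0,0.1],[0,0,0]],[[0,0,0],[0,0,0]]]'|grep -E "tcp|force"
```

```text
tcp_pos: [0.5498, -0.0051, 0.0963]
contact_force: [-0.3, -0.2, -0.9]
gripper_force: 45.1
tcp_pos: [0.5502, -0.005, 0.0945]
contact_force: [0.9, 0.3, -0.9]
gripper_force: 45.1
tcp_pos: [0.5504, -0.005, 0.0926]
contact_force: [1.6, 0.9, -0.7]
gripper_force: 45.1
```

```bash
python3 -m crank '[[[0,0,0.1],[0,0,0]],[[0,0,0.1],[0,0,0]],[[0,0,0.1],[0,0,0]],[[0,0,0.1],[0,0,0]],[[0,0,0],[0,0,0]]]'|grep -E "tcp|force"
python3 -m crank '[[[0,0,0.1],[0,0,0]],[[0,0,0.1],[0,0,0]],[[0,0,0.1],[0,0,0]],[[0,0,0.1],[0,0,0]],[[0,0,0],[0,0,0]]]'|grep -E "tcp|force"
python3 -m crank '[[[0,0,0.1],[0,0,0]],[[0,0,0.1],[0,0,0]],[[0,0,0.1],[0,0,0]],[[0,0,0.1],[0,0,0]],[[0,0,0],[0,0,0]]]'|grep -E "tcp|force"
```

```text
tcp_pos: [0.55, -0.005, 0.0883]
contact_force: [2.2, 0.6, -0.5]
gripper_force: 45.1
tcp_pos: [0.5498, -0.0051, 0.0843]
contact_force: [3.4, 0.8, 0.3]
gripper_force: 45.2
tcp_pos: [0.5497, -0.0051, 0.0803]
contact_force: [2.8, 0.9, -0.2]
gripper_force: 45.2
```

```bash
python3 -m crank '[[[0,0,0.1],[0,0,0]],[[0,0,0.1],[0,0,0]],[[0,0,0.1],[0,0,0]],[[0,0,0.1],[0,0,0]],[[0,0,0],[0,0,0]]]'|grep -E "tcp|force"
python3 -m crank '[[[0,0,0.1],[0,0,0]],[[0,0,0.1],[0,0,0]],[[0,0,0],[0,0,0]]]'|grep -E "tcp|force"
python3 -m crank '[[[0,0,0.05],[0,0,0]],[[0,0,0],[0,0,0]]]'|grep -E "tcp|force"
```

```text
tcp_pos: [0.5497, -0.0051, 0.0762]
contact_force: [2.6, 0.4, -1.1]
gripper_force: 45.1
tcp_pos: [0.5497, -0.0051, 0.0743]
contact_force: [4.2, -0.2, -1.4]
gripper_force: 45.2
tcp_pos: [0.5499, -0.0051, 0.074]
contact_force: [2.7, 1.2, 0.7]
gripper_force: 45.4
```

```bash
python3 -m crank '[[[0,0,0.05],[0,0,0]],[[0,0,0],[0,0,0]]]'|grep -E "tcp|force"
python3 -m crank '[[[0,0,0.05],[0,0,0]],[[0,0,0],[0,0,0]]]'|grep -E "tcp|force"
```

```text
tcp_pos: [0.5499, -0.0051, 0.0735]
contact_force: [3.5, 0.6, 0.4]
gripper_force: 45.4
tcp_pos: [0.5498, -0.0051, 0.0729]
contact_force: [3.8, 0.2, -0.8]
gripper_force: 45.3
```

```bash
python3 -m crank '[[[0,0,0.05],[0,0,0]],[[0,0,0],[0,0,0]]]'|grep -E "tcp|force"
python3 -m crank '[[[0,0,0.03],[0,0,0]],[[0,0,0],[0,0,0]]]'|grep -E "tcp|force"
```

```text
tcp_pos: [0.5499, -0.0051, 0.0727]
contact_force: [1.5, 0.7, 4.0]
gripper_force: 45.7
tcp_pos: [0.5499, -0.0052, 0.0727]
contact_force: [0.5, 1.6, 8.0]
gripper_force: 46.2
```

```bash
python3 -m crank '[[[0,0,0],[0,0,0]],[[0,0,0],[0,0,0]],[[0,0,0],[0,0,0]],[[0,0,0],[0,0,0]],[[0,0,0],[0,0,0]]]' 4.6|grep -E "tcp|force|width"
python3 -m crank '[[[0,0,-1],[0,0,0]],[[0,0,-2],[0,0,0]],[[0,0,-3],[0,0,0]],[[0,0,-4],[0,0,0]],[[0,0,-4],[0,0,0]]]'|grep -E "tcp|force"
python3 -m crank '[[[0,0,-3],[0,0,0]],[[0,0,0],[0,0,0]],[[0,0,0],[0,0,0]]]' 8.5|grep -E "tcp|force|clock"
python3 - <<'E'
from h import *
o=monitor.get_obs(); p,d=optics.grab_frame("wrist"); cv2.imwrite("pics/w5.png",p[:,:,::-1]); import pickle; pickle.dump(o,open("w5o.pkl","wb")); np.save("w5d.npy",d)
cv2.imwrite("pics/w5c.png",cv2.resize(p[140:280,240:420,::-1],None,fx=4,fy=4,interpolation=0))
E
```

```text
tcp_pos: [0.5495, -0.0052, 0.072]
contact_force: [0.0, 0.2, 0.5]
grip_width: 0.0461
gripper_force: 0.0
tcp_pos: [0.5494, -0.0054, 0.2141]
contact_force: [1.6, 0.8, 0.8]
gripper_force: 0.0
clock: 19.0
tcp_pos: [0.55, -0.0051, 0.2431]
contact_force: [-0.6, 0.4, -0.7]
gripper_force: 0.0
```

View pics/w5c.png

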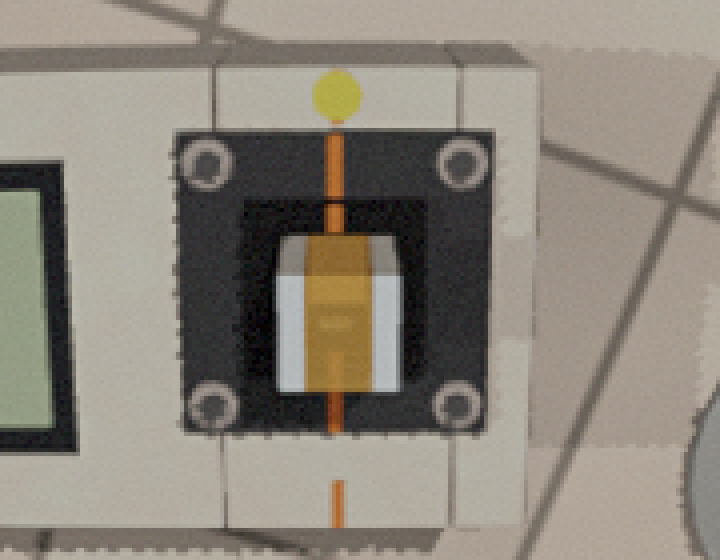

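The cell stands upright and deep in the well, top spanning crop (277,275)–(402,391), amber faces across the orange line; 32 mm or so stands out. Now to the cap.

```bash
python3 -m crank '[[[2,0.6,0],[0,0,0]],[[4,1.2,0],[0,0,0]],[[4.5,1.4,0],[0,0,0]],[[4.5,1.4,0],[0,0,0]],[[4.5,1.4,0],[0,0,0]]]' >/dev/null
python3 -m crank '[[[4,1.2,0],[0,0,0]],[[2.2,0.6,0],[0,0,0]],[[0.4,0.1,0],[0,0,0]],[[0,0,0],[0,0,0]],[[0,0,0],[0,0,0]]]' >/dev/null
python3 - <<'E'
from h import *
import pickle
o5=pickle.load(open("w5o.pkl","rb")); d=np.load("w5d.npy")
c=np.array([(277,275),(402,275),(401,391),(277,391)])/4+[240-.4,140-.4]
P=plane("wrist",c,.101,o5)[:,:2]*1000; e=np.roll(P,-1,0)-P; print("cell top ctr",P.mean(0).round(1),np.linalg.norm(e,axis=1).round(1),"yaw x",np.arctan2(e[0][1],e[0][0]).round(3))
u=c.mean(0).round().astype(int); dd=np.median(d[u[1]-4:u[1]+5,u[0]-4:u[0]+5]); C,v=ray("wrist",u.astype(float),o5)
m=optics.camera_model("wrist"); th=np.linalg.norm((u-[m["cx"],m["cy"]]))/(240/np.tan(np.radians(m["vertical_fov"]/2)))
print("top height by depth",(C+v[0]*dd/np.cos(th)).round(4))
o=monitor.get_obs(); p,d=optics.grab_frame("wrist"); cv2.imwrite("pics/w6.png",p[:,:,::-1]); pickle.dump(o,open("w6o.pkl","wb"))
g=p.min(axis=2); sat=p.max(axis=2).astype(int)-g
cv2.imwrite("pics/w6c.png",cv2.resize(p[140:280,240:420,::-1],None,fx=4,fy=4,interpolation=0))
E
python3 st.py .536 .267 .2
```

```text
cell top ctr [549.5  -3.6] [24.6 24.1 25.  24.1] yaw x 0.342
top height by depth [ 0.5493 -0.004   0.1001]
clk 20.1 tcp [0.5369 0.2648 0.2418] yaw_y 0.340 tilt [-0.0005 -0.0013] F [ 0.3 -0.6  0.5]
shift cm [ 0.24 -0.    4.18] j [-0.86  0.35  0.38  1.75 -0.15  1.06 -0.09]
```

View pics/w6c.png

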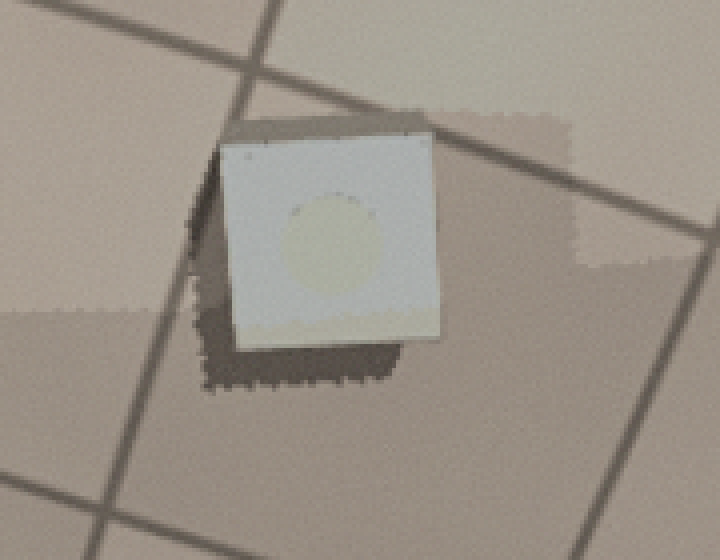

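The cap's flat top with a round boss: corners at crop (222,144), (432,131), (440,338), (237,350). The cell top measured 0.100 m high (0.101 expected), so it is home.

```bash
python3 - <<'E'
from h import *
import pickle,st
o=pickle.load(open("w6o.pkl","rb"))
c=np.array([(222,144),(432,131),(440,338),(237,350)])/4+[240-.4,140-.4]
P=plane("wrist",c,.043,o)[:,:2]*1000; e=np.roll(P,-1,0)-P; print("ctr",P.mean(0).round(1),np.linalg.norm(e,axis=1).round(1))
y=e[0]-e[2];x=e[1]-e[3]; a=np.arctan2(y[1],y[0]); print(a,np.arctan2(x[1],x[0])+np.pi/2)
st.todo(*(P.mean(0)/1000),.018,a)
E
```

```text
ctr [532.5 270.9] [48.6 50.  48.7 50. ]
0.40212716379815083 0.39350847585486726
clk 20.1 tcp [0.5369 0.2648 0.2418] yaw_y 0.340 tilt [-0.0005 -0.0013] F [ 0.3 -0.6  0.5]
shift cm [ 0.74 -0.18 22.38] turn z -0.062
j [-0.86  0.35  0.38  1.75 -0.15  1.06 -0.09]
```

```bash
python3 -m crank '[[[0.74,-0.18,2],[0,0,-0.058]],[[0,0,4],[0,0,0]],[[0,0,4],[0,0,0]],[[0,0,3],[0,0,0]],[[0,0,1],[0,0,0]]]' 8.5 >/dev/null
python3 -m crank '[[[0,0,0],[0,0,0]],[[0,0,0],[0,0,0]],[[0,0,0],[0,0,0]]]' >/dev/null
python3 st.py .5325 .2709 .018 .398
```

```text
clk 20.9 tcp [0.5337 0.2739 0.1042] yaw_y 0.400 tilt [0.0028 0.0018] F [-0.2 -0.2  0.9]
shift cm [-0.24 -0.25  8.61] turn z 0.002
j [-0.82  0.52  0.31  1.87 -0.22  0.79  0.01]
```

```bash
python3 -m crank '[[[-0.24,-0.25,1],[0,0,0]],[[0,0,2],[0,0,0]],[[0,0,1.5],[0,0,0]],[[0,0,0.5],[0,0,0]],[[0,0,0],[0,0,0]]]' >/dev/null
python3 -m crank '[[[0,0,0],[0,0,0]],[[0,0,0],[0,0,0]],[[0,0,0],[0,0,0]]]' >/dev/null
python3 st.py .5325 .2709 .018 .398
```

```text
clk 21.7 tcp [0.5314 0.2707 0.0528] yaw_y 0.401 tilt [0.001  0.0007] F [-0.3 -0.2  0.7]
shift cm [-0.03  0.11  3.48] turn z 0.003
j [-0.79  0.59  0.29  1.9  -0.25  0.69  0.04]
```

```bash
python3 -m crank '[[[0,0.1,1],[0,0,0]],[[0,0,1.2],[0,0,0]],[[0,0,1],[0,0,0]],[[0,0,0.25],[0,0,0]],[[0,0,0],[0,0,0]]]' >/dev/null
python3 -m crank '[[[0,0,0],[0,0,0]],[[0,0,0],[0,0,0]]]' 
python3 st.py .5325 .2709 .018 .398
python3 -m crank '[[[0,0,0],[0,0,0]],[[0,0,0],[0,0,0]],[[0,0,0],[0,0,0]],[[0,0,0],[0,0,0]],[[0,0,0],[0,0,0]]]' 0 30
python3 -m crank '[[[0,0,0],[0,0,0]],[[0,0,0],[0,0,0]]]'
python3 st.py .5325 .2709 .018 .398
```

```text
clock: 22.4
tcp_pos: [0.5322, 0.271, 0.0181]
orientation: [1.734, 2.619, 0.001]
contact_force: [-0.8, 0.1, 0.4]
grip_width: 0.085
gripper_force: 0.0
clk 22.4 tcp [0.5322 0.271  0.0181] yaw_y 0.401 tilt [0.0006 0.0004] F [-0.8  0.1  0.4]
shift cm [-0.02  0.02  0.01] turn z 0.003
j [-0.77  0.64  0.26  1.9  -0.27  0.63  0.06]
clock: 22.9
tcp_pos: [0.5322, 0.271, 0.0182]
orientation: [1.734, 2.619, 0.001]
contact_force: [-0.3, 0.1, 4.5]
grip_width: 0.0496
gripper_force: 31.7
clock: 23.1
tcp_pos: [0.5322, 0.271, 0.0181]
orientation: [1.734, 2.619, 0.001]
contact_force: [1.0, -0.1, 5.6]
grip_width: 0.0494
gripper_force: 31.8
clk 23.1 tcp [0.5322 0.271  0.0181] yaw_y 0.401 tilt [0.0005 0.0005] F [ 1.  -0.1  5.6]
shift cm [-0.03  0.03  0.01] turn z 0.003
j [-0.77  0.64  0.26  1.9  -0.27  0.63  0.06]
```

```bash
python3 -m crank '[[[0,0,-1],[0,0,0]],[[0,0,-4],[0,0,0.058]],[[0,0,-4.5],[0,0,0]],[[0,0,-4.5],[0,0,0]],[[0,0,-3],[0,0,0]]]' >/dev/null
python3 -m crank '[[[-2,-0.6,0],[0,0,0]],[[-4,-1.2,0],[0,0,0]],[[-4.5,-1.3,0],[0,0,0]],[[-4.5,-1.3,0],[0,0,0]],[[-4.5,-1.3,0],[0,0,0]]]' >/dev/null
python3 -m crank '[[[-4,-1.1,0],[0,0,0]],[[-2,-0.6,0],[0,0,0]],[[-0.6,-0.2,0],[0,0,0]],[[0,0,0],[0,0,0]],[[0,0,0],[0,0,0]]]' >/dev/null
python3 -m crank '[[[0,0,0],[0,0,0]],[[0,0,0],[0,0,0]]]' 
python3 st.py .5488 -.0039 .130 .343
```

```text
clock: 24.8
tcp_pos: [0.5481, 0.0011, 0.1876]
orientation: [-1.806, -2.57, -0.0]
contact_force: [0.6, -0.4, 0.0]
grip_width: 0.0495
gripper_force: 31.7
clk 24.8 tcp [0.5481 0.0011 0.1876] yaw_y 0.345 tilt [-0.0002  0.0004] F [ 0.6 -0.4  0. ]
shift cm [-0.5  -0.1   5.76] turn z 0.002
j [-0.48  0.34  0.46  1.93 -0.19  0.91  0.41]
```

```bash
python3 -m crank '[[[-0.5,-0.1,1],[0,0,0.002]],[[0,0,2],[0,0,0]],[[0,0,2],[0,0,0]],[[0,0,0.7],[0,0,0]],[[0,0,0],[0,0,0]]]' >/dev/null
python3 -m crank '[[[0,0,0],[0,0,0]],[[0,0,0],[0,0,0]],[[0,0,0],[0,0,0]],[[0,0,0],[0,0,0]]]' >/dev/null
python3 st.py .5488 -.0039 .105 .343; python3 - <<'E'
from h import *
import pickle
o=monitor.get_obs(); p,d=optics.grab_frame("wrist"); cv2.imwrite("pics/w7.png",p[:,:,::-1]); pickle.dump(o,open("w7o.pkl","wb"))
M=Ro.from_rotvec(o["orientation"]).as_matrix()
f=lambda c,z:((plane("wrist",np.array(c,float),z,o)-o["tcp_pos"])@M*1000).round(1)
g=p.max(axis=2)
for c in (305,323,340): print(c,g[190:400,c][::2].tolist())
print("cap? row",[(r,g[r,260:390:2].tolist()) for r in (222,300)])
E
```

```text
clk 25.7 tcp [ 0.5492 -0.0055  0.1313] yaw_y 0.341 tilt [0.0011 0.0003] F [-0.5 -0.2 -0.6]
shift cm [0.16 0.02 2.63] turn z -0.002
j [-0.44  0.42  0.43  1.97 -0.24  0.8   0.46]
305 [185, 186, 185, 185, 185, 141, 49, 55, 48, 52, 59, 53, 55, 49, 59, 53, 52, 55, 48, 9, 30, 26, 27, 22, 29, 13, 33, 51, 66, 78, 87, 114, 145, 137, 140, 137, 138, 142, 143, 142, 140, 142, 140, 141, 139, 140, 138, 139, 140, 141, 139, 167, 164, 189, 188, 187, 187, 188, 189, 187, 187, 187, 187, 187, 187, 189, 189, 188, 185, 185, 184, 168, 181, 179, 181, 179, 179, 180, 178, 178, 179, 178, 180, 180, 178, 182, 177, 179, 177, 179, 177, 184, 187, 189, 188, 189, 140, 142, 141, 143, 141, 142, 140, 134, 185]
323 [183, 184, 184, 184, 186, 145, 101, 161, 159, 160, 158, 159, 159, 157, 160, 160, 161, 152, 85, 20, 146, 147, 152, 149, 151, 93, 150, 146, 147, 146, 149, 145, 140, 142, 143, 140, 141, 139, 142, 142, 141, 142, 142, 138, 144, 139, 145, 140, 142, 141, 137, 165, 166, 189, 186, 187, 190, 187, 188, 187, 189, 189, 188, 187, 189, 188, 189, 188, 185, 176, 179, 179, 179, 180, 178, 179, 179, 176, 178, 180, 177, 177, 176, 17
[... 548 characters left out ...]
108, 117, 119, 133, 143, 142, 144, 143, 143, 144, 141, 140, 136, 183]
cap? row [(222, [186, 183, 188, 157, 50, 57, 62, 113, 141, 121, 109, 97, 50, 46, 56, 50, 54, 56, 55, 51, 56, 52, 53, 53, 57, 52, 56, 53, 54, 58, 51, 105, 184, 184, 111, 54, 53, 53, 53, 51, 60, 58, 58, 57, 47, 56, 55, 55, 47, 55, 55, 56, 60, 53, 58, 110, 116, 120, 96, 55, 56, 49, 100, 177, 186]), (300, [188, 188, 187, 188, 186, 186, 185, 189, 189, 188, 186, 186, 191, 188, 187, 186, 189, 190, 189, 188, 190, 189, 186, 188, 186, 186, 187, 188, 189, 189, 186, 189, 191, 190, 189, 188, 188, 186, 190, 186, 186, 189, 189, 188, 188, 190, 187, 189, 187, 189, 190, 187, 189, 189, 188, 189, 190, 189, 186, 188, 187, 187, 188, 187, 190])]
```

```bash
python3 - <<'E'
from h import *
import pickle
o=pickle.load(open("w7o.pkl","rb")); p=cv2.imread("pics/w7.png"); g=p.max(axis=2)
M=Ro.from_rotvec(o["orientation"]).as_matrix(); z=o["tcp_pos"][2]
f=lambda c,z:((plane("wrist",np.array(c,float),z,o)-o["tcp_pos"])@M*1000).round(1)
print("rim (cap+25)",f([(323,240.2)],z-.0181)); print("top front (cap+25)",f([(323,291.5)],z+.0249))
print("collar (well+20)",f([(323,229.3)],.069)); print("flange (well+35)",f([(323,200.3)],.064))
print([(r,g[r,323]) for r in (*range(197,203),*range(224,232),*range(236,244),*range(288,298))])
r=246; print(g[r,270:380].tolist())
r=234; print(g[r,270:380].tolist())
E
```

```text
rim (cap+25) [[30.1 -1.2 18.1]]
top front (cap+25) [[ 25.9  -1.2 -24.9]]
collar (well+20) [[21.4 -1.3 62.3]]
flange (well+35) [[37.4 -1.3 67.3]]
[(197, np.uint8(183)), (198, np.uint8(186)), (199, np.uint8(187)), (200, np.uint8(145)), (201, np.uint8(74)), (202, np.uint8(101)), (224, np.uint8(152)), (225, np.uint8(134)), (226, np.uint8(85)), (227, np.uint8(17)), (228, np.uint8(20)), (229, np.uint8(67)), (230, np.uint8(146)), (231, np.uint8(151)), (236, np.uint8(149)), (237, np.uint8(148)), (238, np.uint8(151)), (239, np.uint8(140)), (240, np.uint8(93)), (241, np.uint8(144)), (242, np.uint8(150)), (243, np.uint8(144)), (288, np.uint8(141)), (289, np.uint8(139)), (290, np.uint8(137)), (291, np.uint8(144)), (292, np.uint8(165)), (293, np.uint8(184)), (294, np.uint8(166)), (295, np.uint8(184)), (296, np.uint8(189)), (297, np.uint8(188))]
[53, 54, 52, 54, 57, 52, 52, 55, 62, 46, 52, 61, 57, 57, 58, 56, 51, 60, 40, 40, 30, 39, 16, 17, 25, 25, 27, 25, 36, 37, 29, 28, 33, 11, 20, 66, 135, 144, 140, 138, 138, 138, 138, 142, 133, 121, 132, 151, 148, 145, 144, 148, 146, 147, 144, 149, 149, 147, 145, 147, 145, 144, 146, 147, 145, 145, 138, 116, 120, 128, 138, 138, 136, 139, 137, 137, 144, 138, 68, 27, 28, 24, 15, 14, 24, 24, 21, 26, 28, 38, 40, 50, 50, 48, 46, 51, 48, 41, 48, 49, 48, 49, 50, 45, 46, 44, 50, 45, 49, 48]
[47, 55, 53, 51, 55, 55, 52, 54, 47, 54, 55, 55, 52, 53, 53, 58, 51, 52, 54, 47, 43, 27, 23, 35, 15, 33, 27, 12, 27, 27, 21, 29, 34, 15, 25, 27, 15, 29, 23, 31, 24, 25, 36, 22, 26, 24, 23, 34, 23, 27, 19, 16, 66, 152, 183, 182, 188, 184, 99, 34, 26, 27, 22, 31, 22, 26, 20, 27, 23, 27, 29, 31, 28, 20, 16, 26, 25, 20, 32, 31, 24, 23, 13, 33, 12, 26, 12, 28, 17, 22, 49, 46, 51, 50, 50, 44, 49, 44, 50, 46, 48, 53, 44, 44, 47, 47, 50, 48, 44, 54]
```

```bash
python3 - <<'E'
from h import *
import pickle
o=pickle.load(open("w7o.pkl","rb")); p=cv2.imread("pics/w7.png"); g=p.max(axis=2)
M=Ro.from_rotvec(o["orientation"]).as_matrix(); z=o["tcp_pos"][2]
f=lambda c,z:((plane("wrist",np.array(c,float),z,o)-o["tcp_pos"])@M*1000).round(1)
for c in (285,292,298,356,362): print(c,g[238:262,c].tolist())
for r in (262,280): print(r,[(i,int(g[r,i])) for i in range(250,285)],[(i,int(g[r,i])) for i in range(365,400)])
for r in (246,248,250,252): print(r,f([(323,r)],z-.0181))
E
```

```text
285 [57, 54, 50, 52, 57, 52, 52, 53, 56, 52, 59, 53, 55, 57, 79, 139, 144, 142, 140, 142, 140, 143, 140, 140]
292 [32, 14, 21, 21, 26, 36, 25, 25, 16, 25, 28, 26, 25, 21, 63, 138, 141, 142, 142, 140, 141, 140, 139, 141]
298 [24, 17, 16, 21, 26, 30, 32, 30, 36, 14, 29, 19, 21, 21, 60, 139, 141, 143, 139, 144, 139, 139, 143, 140]
356 [30, 28, 25, 13, 20, 27, 23, 17, 21, 24, 27, 23, 14, 22, 60, 137, 145, 140, 141, 140, 139, 141, 139, 141]
362 [51, 43, 44, 49, 46, 48, 43, 47, 50, 46, 44, 48, 54, 43, 74, 135, 143, 141, 144, 141, 138, 139, 140, 140]
262 [(250, 184), (251, 184), (252, 184), (253, 183), (254, 184), (255, 184), (256, 184), (257, 183), (258, 182), (259, 185), (260, 185), (261, 185), (262, 183), (263, 186), (264, 186), (265, 176), (266, 158), (267, 140), (268, 140), (269, 140), (270, 140), (271, 140), (272, 141), (273, 140), (274, 138), (275, 139), (276, 139), (277, 142), (278, 141), (279, 141), (280, 141), (281, 140), (282, 142), (283, 142), (284, 141)] [(365, 141), (366, 143), (367, 142), (368, 139), (369, 142), (370, 139), (371, 144), (372, 140), (373, 141), (374, 141), (375
[... 532 characters left out ...]
, 140), (270, 141), (271, 143), (272, 139), (273, 141), (274, 144), (275, 141), (276, 138), (277, 143), (278, 142), (279, 141), (280, 141), (281, 141), (282, 138), (283, 140), (284, 141)] [(365, 141), (366, 142), (367, 139), (368, 139), (369, 138), (370, 135), (371, 141), (372, 143), (373, 139), (374, 142), (375, 140), (376, 141), (377, 141), (378, 143), (379, 139), (380, 140), (381, 140), (382, 142), (383, 139), (384, 140), (385, 136), (386, 142), (387, 163), (388, 173), (389, 173), (390, 172), (391, 173), (392, 175), (393, 173), (394, 174), (395, 170), (396, 165), (397, 166), (398, 164), (399, 162)]
246 [[27.3 -1.2 18.1]]
248 [[26.3 -1.3 18.1]]
250 [[25.3 -1.3 18.1]]
252 [[24.3 -1.3 18.1]]
```

```bash
python3 -m crank '[[[0.19,0.09,0],[0,0,0]],[[0,0,1],[0,0,0]],[[0,0,1],[0,0,0]],[[0,0,1],[0,0,0]],[[0,0,0.5],[0,0,0]]]' |grep -E "tcp|force"
python3 -m crank '[[[0,0,0.2],[0,0,0]],[[0,0,0],[0,0,0]],[[0,0,0],[0,0,0]]]'|grep -E "tcp|force"
python3 -m crank '[[[0,0,0.1],[0,0,0]],[[0,0,0.1],[0,0,0]],[[0,0,0],[0,0,0]]]'|grep -E "tcp|force"
python3 -m crank '[[[0,0,0.1],[0,0,0]],[[0,0,0.1],[0,0,0]],[[0,0,0],[0,0,0]]]'|grep -E "tcp|force"
```

```text
tcp_pos: [0.5481, -0.0035, 0.094]
contact_force: [1.4, -0.2, -1.3]
gripper_force: 31.7
tcp_pos: [0.5492, -0.0036, 0.0939]
contact_force: [0.7, -0.1, -0.3]
gripper_force: 31.7
tcp_pos: [0.549, -0.0034, 0.0917]
contact_force: [-0.2, -0.3, -1.3]
gripper_force: 31.7
tcp_pos: [0.5489, -0.0035, 0.0895]
contact_force: [-0.1, 0.1, -1.0]
gripper_force: 31.7
```

```bash
python3 -m crank '[[[0,0,0.1],[0,0,0]],[[0,0,0.1],[0,0,0]],[[0,0,0],[0,0,0]]]'|grep -E "tcp|force"
python3 -m crank '[[[0,0,0.1],[0,0,0]],[[0,0,0.1],[0,0,0]],[[0,0,0],[0,0,0]]]'|grep -E "tcp|force"
python3 -m crank '[[[0,0,0.1],[0,0,0]],[[0,0,0.1],[0,0,0]],[[0,0,0],[0,0,0]]]'|grep -E "tcp|force"
```

```text
tcp_pos: [0.5489, -0.0035, 0.0875]
contact_force: [-0.3, 0.0, -0.6]
gripper_force: 31.7
tcp_pos: [0.5489, -0.0035, 0.0855]
contact_force: [0.1, 0.7, -1.4]
gripper_force: 31.7
tcp_pos: [0.5489, -0.0035, 0.0836]
contact_force: [-0.1, 0.1, -0.1]
gripper_force: 31.7
```

Rim is already below the collar top without contact, so the cap is over it. Last millimetres.

```bash
python3 -m crank '[[[0,0,0.1],[0,0,0]],[[0,0,0.05],[0,0,0]],[[0,0,0],[0,0,0]]]'|grep -E "tcp|force"
python3 -m crank '[[[0,0,0.05],[0,0,0]],[[0,0,0],[0,0,0]]]'|grep -E "tcp|force"
```

```text
tcp_pos: [0.549, -0.0035, 0.0822]
contact_force: [0.5, 0.2, -1.8]
gripper_force: 31.7
tcp_pos: [0.5491, -0.0035, 0.0821]
contact_force: [-2.0, 0.2, 4.1]
gripper_force: 32.2
```

```bash
python3 -m crank '[[[0,0,0],[0,0,0]],[[0,0,0],[0,0,0]],[[0,0,0],[0,0,0]],[[0,0,0],[0,0,0]],[[0,0,0],[0,0,0]]]' 7.5|grep -E "tcp|force|width"
python3 -m crank '[[[0,0,-1],[0,0,0]],[[0,0,-2],[0,0,0]],[[0,0,-4],[0,0,0]],[[0,0,-4],[0,0,0]],[[0,0,-4],[0,0,0]]]'|grep -E "tcp|force"
python3 -m crank '[[[0,0,-1],[0,0,0]],[[0,0,0],[0,0,0]],[[0,0,0],[0,0,0]],[[0,0,0],[0,0,0]]]'|grep -E "tcp|force|clock"
python3 - <<'E'
from h import *
o=monitor.get_obs(); p,d=optics.grab_frame("wrist"); cv2.imwrite("pics/w8.png",p[:,:,::-1])
g=p.min(axis=2).copy(); m=(g>150).astype(np.uint8)*255
mm=optics.camera_model("wrist"); f=240/np.tan(np.radians(mm["vertical_fov"]/2))
v,u=np.mgrid[150:290,270:390]; uv=np.c_[u.ravel(),v.ravel()].astype(float)
C,w=ray("wrist",uv,o); th=np.linalg.norm(uv-[mm["cx"],mm["cy"]],axis=1)/f
X=C+w*(d[150:290,270:390].ravel()/np.cos(th))[:,None]
s=X[(X[:,2]>.098)&(X[:,2]<.115)]
print(len(s),"ctr",np.round((s.max(0)+s.min(0))/2,4),"z med",np.median(s[:,2]).round(4)); A=np.c_[s[:,:2],np.ones(len(s))]; print("slope",np.linalg.lstsq(A,s[:,2],rcond=None)[0][:2].round(3))
print("rect",cv2.minAreaRect((s[:,:2]*1000).astype(np.float32)))
E
```

```text
tcp_pos: [0.549, -0.0035, 0.0816]
contact_force: [0.1, -1.0, 1.0]
grip_width: 0.075
gripper_force: 0.0
tcp_pos: [0.5487, -0.0038, 0.2339]
contact_force: [-0.3, -0.2, 0.7]
gripper_force: 0.0
clock: 29.95
tcp_pos: [0.5479, -0.0034, 0.24]
contact_force: [0.3, 0.3, 0.1]
gripper_force: 0.0
4000 ctr [ 0.5482 -0.0046  0.1037] z med 0.1064
slope [ 0.006 -0.018]
rect ((548.3128662109375, -4.945255279541016), (50.075965881347656, 50.40270233154297), 19.617385864257812)
```

Cap top sits at 0.106 m (0.107 expected), square to the meter and essentially level.

```bash
python3 -c "
from bench import r
print(r.hand_in())"
```

```text
the job is handed in; nothing more can be done
None
```

I handed the job in at about 30 s of the 72 s. The amber cell is fully home in the well with its clear faces across the light path, and the light cap is flat on the holder over it. Both are let go, and the lid, ring and wrench were not touched. The hand-in gave no verdict back.

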